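# Fit the pipe yoke into its bench socket

### The arm

A 6-joint arm with a two-finger parallel gripper is mounted at the origin on a cart in front of the work surface, level with it; the furniture and walls round the work are solid. World frame = base frame: x ahead of the robot, y to its left, z up, the work surface at z = 0. Lengths are in m, angles in degrees, forces in N, time in s.
With the tool pointing down it reaches from about 0.275 to 0.725 m from the base axis. Payload 15.9 kg.
Tool frame: the origin (TCP) lies at the centre of the arm's flange, where the gripper is bolted on; the fingertips stand 173 mm ahead of it and the grasp point (between the pads) lies 155 mm ahead of it; z points along the fingers, y is the line along which they close (so a half turn about z gives the same grasp; the last joint's range is limited). The gripper opens to 85 mm and grips with 20 to 120 N. Pads are 22 mm wide; open, the fingers measure 114 mm over their backs; the gripper's body (76 mm by 85 mm) begins 54 mm behind the grasp point. The pads swing forward as they close: fully open they stand 13 mm farther back than shut.
Start: joints at [74.141, 12.198, -1.971, 75.831, 0, 90], TCP at [0.137, 0.481, 0.405] pointing down, gripper open.
Joint ranges: [-170.91, 170.91], [-42.67, 98.43], [-65.05, 77.54], [-120.47, 116.71], [-90, 82.35], [-180, 180]. Speed limits (degrees/s): [108.29, 108.29, 136.94, 147.25, 180, 180].

### API

Orientations are given as a 3x3 rotation matrix whose columns are the frame's x, y, z axes.
In Python, from plant import bot gives the robot as it stands.
- The arm moves only by the tool send_rows, never from a script. Its argument "moves" is a list of rows, each a list of 2 entries, a list of its own where there are three numbers: the shift along the world's x, y, z each as a share of 300 mm, from -1 to 1, then the turn, a rotation vector about the world's x, y, z each as a share of pi rad, from -1 to 1. In form: [[[tx, ty, tz], [wx, wy, wz]], ...]. A call has exactly 5 rows; each row is the pose to reach, as a shift and turn from the pose commanded when the call began, turning the shorter way round; what a row does not reach only later rows make up. A row lasts 1/12 s, in which the tool goes at most 41.7 mm and 7.16 degrees, less where a joint would pass 70% of its speed; a pose out of reach is approached as far as the arm can. A call with a number of a shift or a turn outside -1 to 1 is refused whole. A call with a gripper value outside its range is refused whole. "grip" is the closure, from 0 (fully open) to 1 (shut), set as the call begins (left out, the last holds). The fingers move at their own pace and stop on an object; the grip force is fixed at half the most. Time passes only in rows, so rows that repeat a pose let the fingers close, or fill a call up. It gives the time, the measured TCP pose, the force, the opening and the grip force at its end, in the units of the state.
- bot.get_state(): the state, without advancing time (a new reading comes with each control period).
- bot.read_camera(name): name is "scene" or "top" or "wrist"; returns the picture (400x640x3 uint8, blue, green, red); there is no depth.
- bot.camera_model(name): a dict with "camera_matrix" (3x3 intrinsics, pixels), "eye" and "orientation" of the camera in the world. Camera axes: x right, y down, z forward; pixel columns grow to the right and rows downward; lengths in m; the calibration is good to about 2 mm. A picture is of the moment at which its call begins: read the wrist's pose just before it. camera_model takes no time and is no camera call; for the wrist camera it gives the pose at the moment of the call.
- bot.close_job(): hands the job in; it is judged then, once.
The state is a dict: "time": time; "qpos": joint angles; "joint_vel": joint speeds; "tau": joint torques, N m; "position": TCP position; "orientation": TCP orientation; "wrist_force": force on the tool from outside, world axes, zero at the start; "wrist_torque": the same for the moment, N m; "finger_gap": finger opening in m; "grasp_force": force on a finger pad.
Only numpy, scipy, OpenCV 4.12 (cv2) and the standard library are available. Lean on these libraries where they do the work, as an engineer would, in place of code of your own. Each camera call takes 0.05 s, during which the arm holds its last target. There are 200 camera calls.

### The job

Set up the pipe rest: pick up the steel yoke rest that stands on the table, turn it so that its flat tang lines up with the oblong slot (either way round), and lower the tang into the socket block with the slot, not the block with the round hole, until the collar sits flat on top of the block. Keep hold of it until it is seated rather than letting it drop, then let go.

Things in the scene. Friction and masses are not known exactly. Their poses are not given: they have to be found in the camera images.
- yoke_rest: Loose steel pipe rest, 0.35 kg, 112 mm tall, upright. From its foot up: flat tang 56 (x) x 28 (y) x 45 mm; collar 100 x 68 x 8 mm (z 45 to 53); plate 84 (x) x 20 (y) mm, z 53 to 87, to be pinched across y with the fingertips just above the collar; two prongs with dark rollers up to z 112, 84 (x) x 22 (y). Origin: centre of the tang's underside, z up. A half turn changes nothing.
- rest_collar (a point): Point on the yoke rest's axis at the underside of its collar, 45 mm above the bottom of the tang; axes as the yoke rest.
- slot_socket: Dark steel block fixed to the table, 112 (x) x 88 (y) x 58 mm tall, foot flange 140 x 112 x 10 mm with bolt heads to 16 mm. In its top the oblong slot, 72 (x) x 44 (y) mm, through to the table, edge chamfered 3 mm. A like block stands beside it, but with a 50 mm round hole that the tang does not fit. Origin: centre of the underside, z up.
- slot_socket_mouth (a point): Centre of the slot at the level of the slotted block's top face, 58 mm above the table; axes as the block.

How it is judged (in metres and radians):
On the way, in this order (a step that is already met when the one before it is completed fails the run):
1. the yoke rest is held with its tang clear above the slotted block (z of rest_collar in the frame of slot_socket_mouth above 0.046 m and contact force between the fingers and yoke_rest above 1 N), for 0.1 s.
2. the tang has entered the slot while the rest is held (horizontal distance between rest_collar and slot_socket_mouth below 0.015 m and angle between the x axis of yoke_rest and the x axis of slot_socket, either way round below 0.35 rad and z of rest_collar in the frame of slot_socket_mouth below 0.032 m and contact force between the fingers and yoke_rest above 1 N), for 0.1 s.
At the end, for the whole second after the job is handed in: The yoke rest stands in the slotted block: tang in the slot, its axis within 15 mm of the slot's centre and its long side within 0.35 rad of the slot's (either way round), collar underside within 6 mm of the block's top, upright within 0.1 rad, at rest (horizontal distance between rest_collar and slot_socket_mouth below 0.015 m and angle between the x axis of yoke_rest and the x axis of slot_socket, either way round below 0.35 rad and angle between yoke_rest's own z axis and vertical below 0.1 rad and z of rest_collar in the frame of slot_socket_mouth between -0.006 and 0.006 m and linear speed of yoke_rest below 0.02 m/s); the robot touches nothing.
It fails at once if the yoke rest falls or is thrown: moves faster than 0.5 m/s while the fingers do not hold it (contact force between the fingers and yoke_rest below 0.1 N and linear speed of yoke_rest above 0.5 m/s).
It also fails if it takes over 38 s, if anything falls off the work surface, if the arm or the gripper's body presses on something with over 40 N, if the wrist force passes 120 N, or if a joint passes its speed limit or range.

## Working session

There is one attempt and no reset: what is moved stays moved. The work goes in short steps, Python scripts to look and compute and a tool call to move; the robot and the scene stay as the last step left them, time stands still between calls to the robot, and variables do not carry over. Pictures are saved under pics/ and viewed, at most 10 in all, crops included, and the job is handed in when it is done.

Besides the shell and the picture viewer there is one more tool, called after ">>>" in YAML: its name, and indented under it one key for each argument. send_rows: Moves the arm, as the interface text tells. Shift numbers are shares of 300 mm and turn numbers shares of pi rad, none past 1 either way. Its arguments: {"type":"object","properties":{"moves":{"type":"array","items":{"type":"array"}},"grip":{"type":"number"}},"required":["moves"]}

```bash
mkdir -p pics; python3 - <<'E'
from plant import bot
import cv2
s=bot.get_state();print(s['time'],s['position'],s['orientation'])
for n in("top","scene"):
    cv2.imwrite(f"pics/{n}0.png",bot.read_camera(n));m=bot.camera_model(n);print(n,m)
E
```

```text
0.0 [0.13659321 0.48083831 0.40423753] [[-9.61937038e-01  2.73271029e-01 -2.83186130e-04]
 [ 2.73271175e-01  9.61936484e-01 -1.03191245e-03]
 [-9.58470689e-06 -1.07002141e-03 -9.99999427e-01]]
top {'camera_matrix': array([[414.12624631,   0.        , 314.05871175],
       [  0.        , 414.12624631, 205.98472478],
       [  0.        ,   0.        ,   1.        ]]), 'eye': array([0.33862584, 0.13731414, 1.07789534]), 'orientation': array([[-0.08452548, -0.97494522,  0.2057602 ],
       [-0.99642012,  0.08302446, -0.01593403],
       [-0.00154832, -0.20637043, -0.97847271]])}
scene {'camera_matrix': array([[404.24496351,   0.        , 316.64606671],
       [  0.        , 404.24496351, 197.72392414],
       [  0.        ,   0.        ,   1.        ]]), 'eye': array([0.10176878, 0.84607378, 0.43976332]), 'orientation': array([[-0.86135838, -0.19027134,  0.47101864],
       [-0.50764436,  0.35697872, -0.78413226],
       [-0.01894574, -0.91452885, -0.40407678]])}
```

View pics/top0.png

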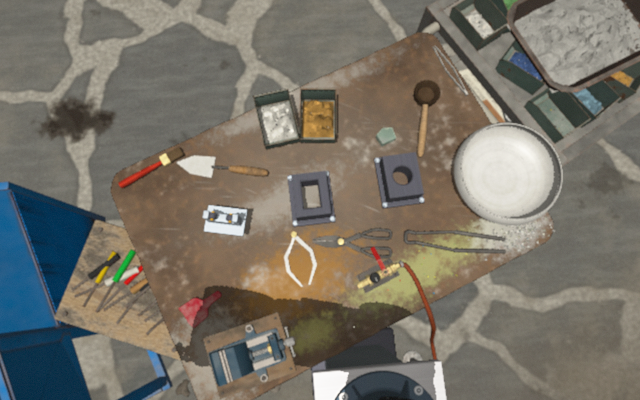

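View pics/scene0.png

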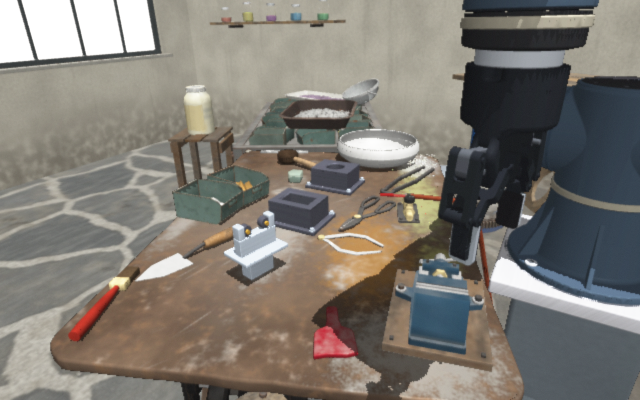

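The top view shows the rest at about (227,219), the slotted block at (311,197) and the round-hole block at (400,180). I'll enlarge the first two.

```bash
python3 - <<'E'
import cv2
im=cv2.imread("pics/top0.png")[160:245,190:350]
cv2.imwrite("pics/crop.png",cv2.resize(im,None,fx=5,fy=5,interpolation=cv2.INTER_CUBIC))
E
```

```text
(no output)
```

View pics/crop.png

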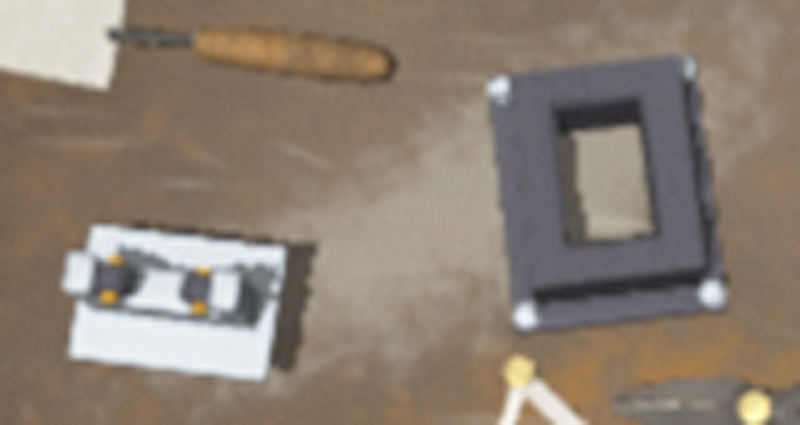

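The crop shows the collar corners, the slot mouth corners and the flange's four bolt heads clearly. I'll turn these into positions.

```bash
cat > h.py <<'E'
import numpy as np
from plant import bot
def ray(name,px,z,m=None):
    m=m or bot.camera_model(name)
    p=np.c_[np.atleast_2d(px),np.ones(len(np.atleast_2d(px)))]
    d=p@np.linalg.inv(m['camera_matrix']).T@np.array(m['orientation']).T
    return m['eye']+d*((z-m['eye'][2])/d[:,2])[:,None]
E
python3 - <<'E'
from h import *
c=lambda a:np.array(a)/5-0.4+[190,160]
np.set_printoptions(precision=4,suppress=True)
def rep(n,a,z):
    P=ray("top",c(a),z)[:,:2];e=np.roll(P,-1,0)-P
    print(n,P.mean(0),np.linalg.norm(e,axis=1),np.degrees(np.arctan2(e[:,1],e[:,0])))
rep("collar",[(92,225),(285,243),(266,380),(68,358)],.053)
rep("slot",[(555,105),(642,97),(660,237),(567,243)],.058)
rep("bolts",[(500,89),(688,67),(712,293),(526,315)],.016)
E
```

```text
collar [0.5377 0.3462] [0.0985 0.0701 0.1    0.0685] [-100.2868  169.3121   78.7829  -11.8973]
slot [0.5857 0.1262] [0.0446 0.0735 0.0469 0.0721] [ -89.4312 -177.8872   88.9024    0.3334]
bolts [0.5853 0.1264] [0.1008 0.1229 0.0975 0.1227] [ -87.9444 -179.3875   91.979     2.1703]
```

>>> send_rows:
  moves:
    - [[0.1, -0.03, 0], [0, 0, 0.035]]
    - [[0.23, -0.075, 0], [0, 0, 0.074]]
    - [[0.36, -0.12, 0], [0, 0, 0.113]]
    - [[0.49, -0.165, 0], [0, 0, 0.152]]
    - [[0.62, -0.21, 0], [0, 0, 0.19]]
  grip: 0

```text
time: 0.52
position: [0.3085, 0.4226, 0.4045]
orientation: [[-0.96, -0.28, -0.0], [-0.28, 0.96, -0.0], [0.0, -0.0, -1.0]]
wrist_force: [0.1, 0.9, 0.8]
finger_gap: 0.0855
grasp_force: 0.0
```

>>> send_rows:
  moves:
    - [[0.13, -0.045, 0], [0, 0, 0.038]]
    - [[0.26, -0.09, 0], [0, 0, 0.077]]
    - [[0.39, -0.13, 0], [0, 0, 0.115]]
    - [[0.5, -0.17, 0], [0, 0, 0.153]]
    - [[0.6, -0.2, 0], [0, 0, 0.19]]

```text
time: 0.93
position: [0.4895, 0.3619, 0.4042]
orientation: [[-0.637, -0.771, -0.0], [-0.771, 0.637, -0.001], [0.001, -0.0, -1.0]]
wrist_force: [0.5, 1.0, -0.1]
finger_gap: 0.0851
grasp_force: 0.0
```

>>> send_rows:
  moves:
    - [[0.06, -0.02, -0.05], [0, 0, 0.038]]
    - [[0.1, -0.03, -0.1], [0, 0, 0.077]]
    - [[0.117, -0.039, -0.15], [0, 0, 0.115]]
    - [[0.117, -0.039, -0.15], [0, 0, 0.148]]
    - [[0.117, -0.039, -0.15], [0, 0, 0.148]]

```text
time: 1.35
position: [0.5224, 0.3513, 0.3582]
orientation: [[-0.224, -0.974, -0.002], [-0.974, 0.224, -0.001], [0.002, 0.002, -1.0]]
wrist_force: [0.0, -0.4, 0.3]
finger_gap: 0.0853
grasp_force: 0.0
```

```bash
cat >> h.py <<'E'
def st():
    np.set_printoptions(precision=4,suppress=True)
    s=bot.get_state();R=np.array(s['orientation'])
    print('t',s['time'],'q',s['qpos'],'p',np.array(s['position']),'yaw_y',np.degrees(np.arctan2(R[1,1],R[0,1])),'tilt',R[:,2],'gap',s['finger_gap'],'gf',s['grasp_force'],'wf',s['wrist_force'])
    return s
E
python3 - <<'E'
from h import *
import cv2
st();m=bot.camera_model("wrist");np.save("wm.npy",m,allow_pickle=True)
cv2.imwrite("pics/w1.png",bot.read_camera("wrist"));print(m)
E
```

```text
t 1.35 q [ 33.9217  28.6319  14.7464  76.2672   0.0013 -43.1085] p [0.5224 0.3513 0.3582] yaw_y 167.03009263790426 tilt [-0.0022 -0.0015 -1.    ] gap 0.08533269162879774 gf 0.0 wf [ 0.0118 -0.4108  0.318 ]
{'camera_matrix': array([[352.1926,   0.    , 324.1751],
       [  0.    , 352.1926, 199.6012],
       [  0.    ,   0.    ,   1.    ]]), 'eye': array([0.5064, 0.2862, 0.3273]), 'orientation': array([[-0.9746,  0.2164,  0.0571],
       [ 0.2238,  0.9401,  0.2571],
       [ 0.002 ,  0.2633, -0.9647]])}
```

View pics/w1.png

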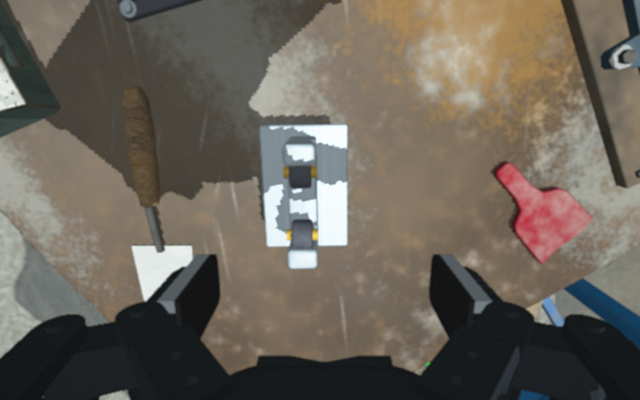

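The wrist view shows the collar corners at about (261,125), (347,125), (347,245) and (266,246), with the rest lying between the fingers' lines and a bit left of them.

```bash
python3 - <<'E'
from h import *
m=np.load("wm.npy",allow_pickle=True).item()
st()
P=ray("wrist",[(261,125),(347,125),(347,245.5),(266,246)],.053,m)[:,:2];e=np.roll(P,-1,0)-P
print(P.mean(0),np.linalg.norm(e,axis=1),np.degrees(np.arctan2(e[:,1],e[:,0])))
P=ray("wrist",[(286,143),(314,143),(316,268),(289,269)],.112,m)[:,:2];e=np.roll(P,-1,0)-P
print(P.mean(0),np.linalg.norm(e,axis=1),np.degrees(np.arctan2(e[:,1],e[:,0])))
E
```

```text
t 1.4 q [ 33.9533  28.5792  14.799   76.2908   0.0005 -42.7111] p [0.5223 0.3517 0.3592] yaw_y 166.6643724175175 tilt [-0.001  -0.0007 -1.    ] gap 0.08550982960629261 gf 0.0 wf [1.1503 0.3098 0.9261]
[0.5352 0.3467] [0.0656 0.0989 0.0678 0.0993] [ 167.0608   78.0453  -12.6004 -103.2229]
[0.5347 0.3462] [0.017  0.0831 0.0181 0.0838] [ 167.0551   77.5546  -10.668  -103.1942]
```

>>> send_rows:
  moves:
    - [[0.045, -0.017, -0.03], [0, 0, 0.009]]
    - [[0.045, -0.017, -0.1], [0, 0, 0.009]]
    - [[0.045, -0.017, -0.18], [0, 0, 0.009]]
    - [[0.045, -0.017, -0.23], [0, 0, 0.009]]
    - [[0.045, -0.017, -0.25], [0, 0, 0.009]]

```text
time: 1.82
position: [0.5351, 0.3466, 0.2829]
orientation: [[-0.205, -0.979, -0.002], [-0.979, 0.205, -0.001], [0.002, 0.002, -1.0]]
wrist_force: [-0.1, -0.4, -1.2]
finger_gap: 0.0853
grasp_force: 0.0
```

>>> send_rows:
  moves:
    - [[0, 0, 0], [0, 0, 0]]
    - [[0, 0, 0], [0, 0, 0]]
    - [[0, 0, 0], [0, 0, 0]]
    - [[0, 0, 0], [0, 0, 0]]
    - [[0, 0, 0], [0, 0, 0]]

```text
time: 2.23
position: [0.536, 0.3469, 0.2857]
orientation: [[-0.201, -0.98, 0.001], [-0.98, 0.201, 0.001], [-0.001, -0.001, -1.0]]
wrist_force: [-0.5, -0.1, -0.5]
finger_gap: 0.0852
grasp_force: 0.0
```

```bash
python3 - <<'E'
from h import *
st()
E
```

```text
t 2.2333 q [ 32.9166  31.0006   8.0089  66.9235  -0.0025 -45.4628] p [0.536  0.3469 0.2857] yaw_y 168.37935673127055 tilt [ 0.0013  0.0008 -1.    ] gap 0.08524909837782198 gf 0.0 wf [-0.4843 -0.1442 -0.4534]
```

>>> send_rows:
  moves:
    - [[0, 0, -0.06], [0, 0, 0]]
    - [[0, 0, -0.12], [0, 0, 0]]
    - [[0, 0, -0.16], [0, 0, 0]]
    - [[0, 0, -0.178], [0, 0, 0]]
    - [[0, 0, -0.178], [0, 0, 0]]

```text
time: 2.65
position: [0.5355, 0.3466, 0.2305]
orientation: [[-0.201, -0.98, -0.001], [-0.98, 0.201, -0.001], [0.001, 0.001, -1.0]]
wrist_force: [-0.6, 0.8, -0.6]
finger_gap: 0.0854
grasp_force: 0.0
```

>>> send_rows:
  moves:
    - [[0, 0, 0], [0, 0, 0]]
    - [[0, 0, 0], [0, 0, 0]]
    - [[0, 0, 0], [0, 0, 0]]
    - [[0, 0, 0], [0, 0, 0]]
    - [[0, 0, 0], [0, 0, 0]]
  grip: 1

```text
time: 3.07
position: [0.5359, 0.3468, 0.2318]
orientation: [[-0.201, -0.98, 0.001], [-0.98, 0.201, 0.0], [-0.0, -0.0, -1.0]]
wrist_force: [-0.1, -0.1, -0.2]
finger_gap: 0.0254
grasp_force: 0.0
```

>>> send_rows:
  moves:
    - [[0, 0, 0], [0, 0, 0]]
    - [[0, 0, 0], [0, 0, 0]]
    - [[0, 0, 0], [0, 0, 0]]
    - [[0, 0, 0], [0, 0, 0]]
    - [[0, 0, 0], [0, 0, 0]]

```text
time: 3.48
position: [0.536, 0.3468, 0.2318]
orientation: [[-0.201, -0.98, 0.001], [-0.98, 0.201, 0.0], [-0.001, -0.001, -1.0]]
wrist_force: [0.4, -1.2, 6.1]
finger_gap: 0.0191
grasp_force: 59.1
```

>>> send_rows:
  moves:
    - [[0, 0, 0.03], [0, 0, 0]]
    - [[0, 0, 0.1], [0, 0, 0]]
    - [[0, 0, 0.18], [0, 0, 0]]
    - [[0, 0, 0.26], [0, 0, 0]]
    - [[0, 0, 0.3], [0, 0, 0]]

```text
time: 3.9
position: [0.5359, 0.3469, 0.3246]
orientation: [[-0.201, -0.98, 0.002], [-0.98, 0.201, 0.001], [-0.002, -0.002, -1.0]]
wrist_force: [0.2, 0.5, -1.3]
finger_gap: 0.0194
grasp_force: 59.2
```

>>> send_rows:
  moves:
    - [[0.02, -0.04, 0.02], [0, 0, -0.02]]
    - [[0.035, -0.11, 0.03], [0, 0, -0.05]]
    - [[0.055, -0.19, 0.03], [0, 0, -0.085]]
    - [[0.075, -0.27, 0.03], [0, 0, -0.12]]
    - [[0.09, -0.35, 0.03], [0, 0, -0.155]]

```text
time: 4.32
position: [0.5628, 0.2407, 0.3306]
orientation: [[-0.64, -0.768, -0.0], [-0.768, 0.64, -0.0], [0.0, 0.0, -1.0]]
wrist_force: [0.5, -0.8, -2.6]
finger_gap: 0.0191
grasp_force: 59.0
```

>>> send_rows:
  moves:
    - [[0.02, -0.08, 0], [0, 0, -0.035]]
    - [[0.035, -0.16, 0], [0, 0, -0.07]]
    - [[0.05, -0.24, 0], [0, 0, -0.105]]
    - [[0.06, -0.31, 0], [0, 0, -0.14]]
    - [[0.07, -0.35, 0], [0, 0, -0.165]]

```text
time: 4.73
position: [0.5837, 0.1346, 0.3306]
orientation: [[-0.937, -0.348, -0.001], [-0.348, 0.937, -0.001], [0.001, -0.0, -1.0]]
wrist_force: [-0.1, -0.2, -2.8]
finger_gap: 0.0191
grasp_force: 58.9
```

>>> send_rows:
  moves:
    - [[0, -0.01, 0], [0, 0, -0.03]]
    - [[0, -0.02, 0], [0, 0, -0.06]]
    - [[0, -0.02, 0], [0, 0, -0.085]]
    - [[0, -0.02, 0], [0, 0, -0.1]]
    - [[0, -0.02, 0], [0, 0, -0.106]]

```text
time: 5.15
position: [0.5836, 0.1306, 0.3305]
orientation: [[-1.0, -0.027, -0.0], [-0.027, 1.0, -0.0], [0.0, -0.0, -1.0]]
wrist_force: [-0.5, 0.4, -3.1]
finger_gap: 0.0191
grasp_force: 59.0
```

>>> send_rows:
  moves:
    - [[0, 0, 0], [0, 0, 0]]
    - [[0, 0, 0], [0, 0, 0]]
    - [[0, 0, 0], [0, 0, 0]]
    - [[0, 0, 0], [0, 0, 0]]
    - [[0, 0, 0], [0, 0, 0]]

```text
time: 5.57
position: [0.5837, 0.1308, 0.3303]
orientation: [[-1.0, -0.031, -0.0], [-0.031, 1.0, -0.0], [0.0, -0.0, -1.0]]
wrist_force: [0.2, 0.4, -3.1]
finger_gap: 0.0191
grasp_force: 59.0
```

```bash
python3 - <<'E'
from h import *
import cv2
st();m=bot.camera_model("wrist");np.save("wm2.npy",m,allow_pickle=True)
cv2.imwrite("pics/w2.png",bot.read_camera("wrist"))
im=bot.read_camera("scene")
cv2.imwrite("pics/s2.png",cv2.resize(im[110:310,200:440],None,fx=3,fy=3,interpolation=cv2.INTER_CUBIC))
E
```

```text
t 5.5667 q [12.6292 25.0907  5.1957 70.1069 -0.0006 10.8736] p [0.5837 0.1308 0.3303] yaw_y 91.75558369745944 tilt [-0. -0. -1.] gap 0.019056655325032725 gf 59.01014685630798 wf [ 0.1832  0.3726 -3.1468]
```

View pics/w2.png

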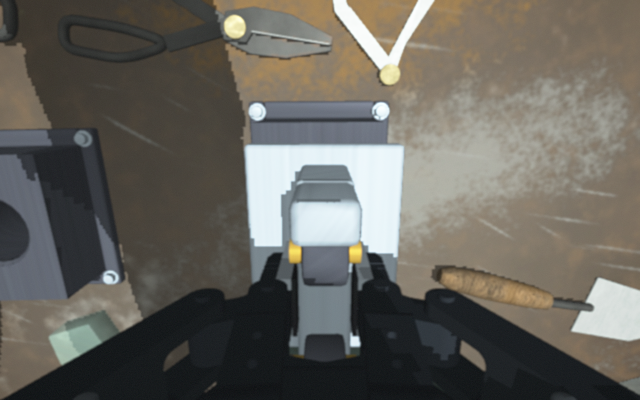

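View pics/s2.png

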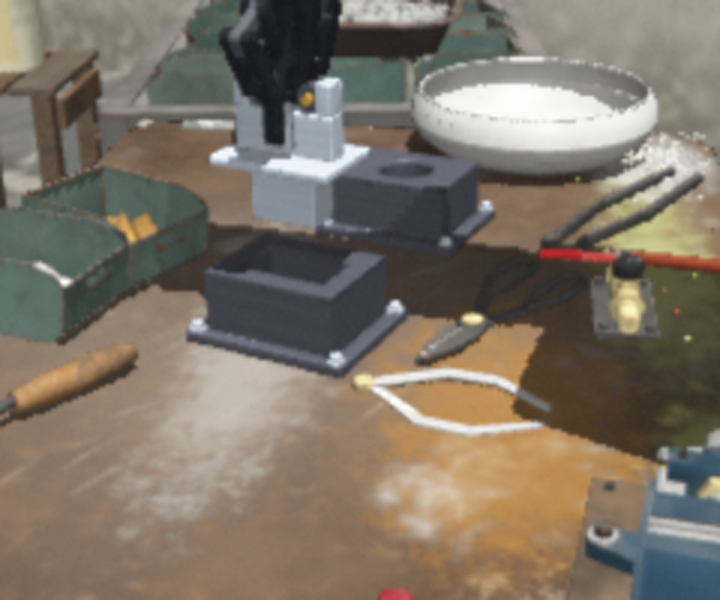

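The rest hangs level above the slotted block. The wrist view shows the collar's near corners at (246,145) and (404,145), and two flange bolts at (257,111) and (380,110). I'll check the relative alignment.

```bash
python3 - <<'E'
from h import *
m=np.load("wm2.npy",allow_pickle=True).item()
st()
def ax(P,back,n):
    e=P[1]-P[0]; a=np.arctan2(e[1],e[0])-np.pi/2
    for k in(1,-1):
        x=np.array([np.cos(a),np.sin(a)])*k
        c=P.mean(0)+back*x; 
        if c[0]>P[0,0]: break
    print(n,c,np.linalg.norm(e),np.degrees(a)%180)
ax(ray("w",[(246,145),(404,145)],.1515,m)[:,:2],.050,"rest")
ax(ray("w",[(257,111),(380,110)],.016,m)[:,:2],.0614,"block")
E
```

```text
t 5.6667 q [12.626  25.0917  5.1924 70.1039 -0.0016 10.8886] p [0.5838 0.1308 0.3303] yaw_y 91.73749155712096 tilt [-0. -0. -1.] gap 0.019254216991740153 gf 59.010048508644104 wf [ 0.1127 -0.0851 -3.3065]
rest [0.5827 0.1314] 0.06595920139825286 1.793411622890342
block [0.583  0.1271] 0.09594817304662039 2.243794063345075
```

>>> send_rows:
  moves:
    - [[0, -0.013, 0], [0, 0, 0]]
    - [[0, -0.013, -0.03], [0, 0, 0]]
    - [[0, -0.013, -0.08], [0, 0, 0]]
    - [[0, -0.013, -0.11], [0, 0, 0]]
    - [[0, -0.013, -0.12], [0, 0, 0]]

```text
time: 6.08
position: [0.5832, 0.1266, 0.2922]
orientation: [[-1.0, -0.03, -0.003], [-0.03, 1.0, -0.001], [0.003, -0.0, -1.0]]
wrist_force: [-0.9, -0.3, -3.1]
finger_gap: 0.0193
grasp_force: 59.1
```

>>> send_rows:
  moves:
    - [[0, 0, -0.01], [0, 0, 0]]
    - [[0, 0, -0.025], [0, 0, 0]]
    - [[0, 0, -0.04], [0, 0, 0]]
    - [[0, 0, -0.055], [0, 0, 0]]
    - [[0, 0, -0.06], [0, 0, 0]]

```text
time: 6.5
position: [0.5837, 0.1268, 0.2757]
orientation: [[-1.0, -0.03, -0.0], [-0.03, 1.0, -0.0], [0.0, -0.0, -1.0]]
wrist_force: [0.5, -0.3, -3.3]
finger_gap: 0.0191
grasp_force: 59.1
```

```bash
python3 - <<'E'
from h import *
import cv2
st()
im=bot.read_camera("scene")
cv2.imwrite("pics/s3.png",cv2.resize(im[110:260,220:420],None,fx=4,fy=4,interpolation=cv2.INTER_CUBIC))
E
```

```text
t 6.5 q [12.2586 26.5823 -0.5953 62.8486  0.0003 10.5417] p [0.5837 0.1268 0.2757] yaw_y 91.71688796236666 tilt [-0.0004 -0.0001 -1.    ] gap 0.019108666574502827 gf 59.09467577934265 wf [ 0.5041 -0.3305 -3.2875]
```

View pics/s3.png

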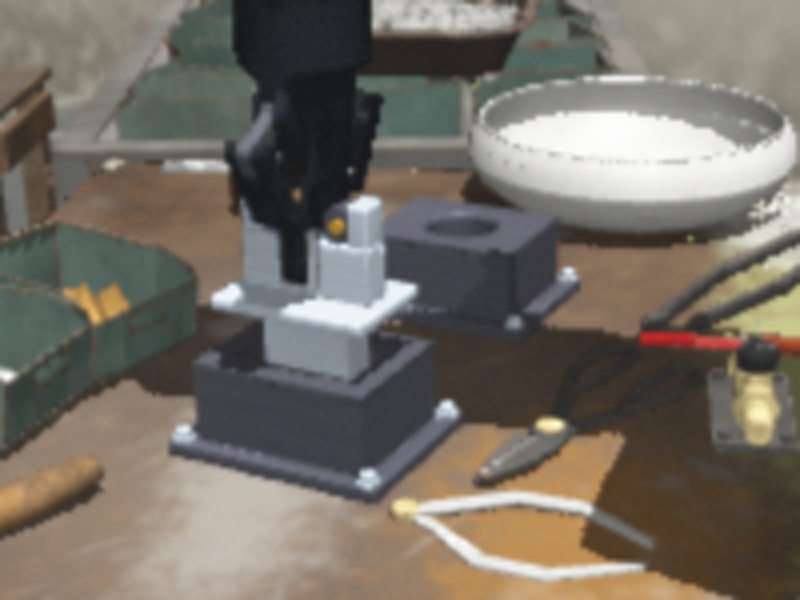

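The tang is inside the slot with no side force. I'll keep lowering.

>>> send_rows:
  moves:
    - [[0, 0, -0.015], [0, 0, 0]]
    - [[0, 0, -0.035], [0, 0, 0]]
    - [[0, 0, -0.055], [0, 0, 0]]
    - [[0, 0, -0.075], [0, 0, 0]]
    - [[0, 0, -0.085], [0, 0, 0]]

```text
time: 6.97
position: [0.5835, 0.1268, 0.2496]
orientation: [[-1.0, -0.03, -0.001], [-0.03, 1.0, -0.0], [0.001, -0.0, -1.0]]
wrist_force: [1.0, 0.2, -2.9]
finger_gap: 0.0188
grasp_force: 59.1
```

>>> send_rows:
  moves:
    - [[0, 0, -0.003], [0, 0, 0]]
    - [[0, 0, -0.006], [0, 0, 0]]
    - [[0, 0, -0.009], [0, 0, 0]]
    - [[0, 0, -0.012], [0, 0, 0]]
    - [[0, 0, -0.014], [0, 0, 0]]

```text
time: 7.38
position: [0.5838, 0.1269, 0.2467]
orientation: [[-1.0, -0.03, 0.0], [-0.03, 1.0, 0.0], [-0.0, 0.0, -1.0]]
wrist_force: [-0.4, 0.7, -2.4]
finger_gap: 0.0191
grasp_force: 59.1
```

Still weight-bearing (-2.4 N); I'll go down about 2 mm more, gently.

>>> send_rows:
  moves:
    - [[0, 0, -0.002], [0, 0, 0]]
    - [[0, 0, -0.004], [0, 0, 0]]
    - [[0, 0, -0.006], [0, 0, 0]]
    - [[0, 0, -0.006], [0, 0, 0]]
    - [[0, 0, -0.006], [0, 0, 0]]

```text
time: 7.8
position: [0.5838, 0.1268, 0.245]
orientation: [[-1.0, -0.03, 0.0], [-0.03, 1.0, 0.0], [-0.0, 0.0, -1.0]]
wrist_force: [-0.7, -0.8, -0.7]
finger_gap: 0.0196
grasp_force: 59.3
```

>>> send_rows:
  moves:
    - [[0, 0, -0.001], [0, 0, 0]]
    - [[0, 0, -0.002], [0, 0, 0]]
    - [[0, 0, -0.003], [0, 0, 0]]
    - [[0, 0, -0.003], [0, 0, 0]]
    - [[0, 0, -0.003], [0, 0, 0]]

```text
time: 8.22
position: [0.5837, 0.1267, 0.2448]
orientation: [[-1.0, -0.03, 0.001], [-0.03, 1.0, 0.0], [-0.001, 0.0, -1.0]]
wrist_force: [-6.1, -2.8, 12.3]
finger_gap: 0.0189
grasp_force: 61.2
```

Upward force of 12 N: the collar is seated. Releasing.

>>> send_rows:
  moves:
    - [[0, 0, 0], [0, 0, 0]]
    - [[0, 0, 0], [0, 0, 0]]
    - [[0, 0, 0], [0, 0, 0]]
    - [[0, 0, 0], [0, 0, 0]]
    - [[0, 0, 0], [0, 0, 0]]
  grip: 0

```text
time: 8.63
position: [0.5838, 0.1269, 0.2438]
orientation: [[-1.0, -0.03, -0.0], [-0.03, 1.0, 0.0], [0.0, 0.0, -1.0]]
wrist_force: [0.1, -0.3, -0.5]
finger_gap: 0.0783
grasp_force: 0.0
```

>>> send_rows:
  moves:
    - [[0, 0, 0], [0, 0, 0]]
    - [[0, 0, 0], [0, 0, 0]]
    - [[0, 0, 0], [0, 0, 0]]
    - [[0, 0, 0], [0, 0, 0]]
    - [[0, 0, 0], [0, 0, 0]]

```text
time: 9.05
position: [0.5838, 0.1268, 0.2439]
orientation: [[-1.0, -0.03, 0.0], [-0.03, 1.0, -0.0], [-0.0, -0.0, -1.0]]
wrist_force: [0.0, -0.6, 0.6]
finger_gap: 0.0857
grasp_force: 0.0
```

>>> send_rows:
  moves:
    - [[0, 0, 0.03], [0, 0, 0]]
    - [[0, 0, 0.1], [0, 0, 0]]
    - [[0, 0, 0.2], [0, 0, 0]]
    - [[0, 0, 0.3], [0, 0, 0]]
    - [[0, 0, 0.35], [0, 0, 0]]

```text
time: 9.47
position: [0.584, 0.1269, 0.3533]
orientation: [[-1.0, -0.03, 0.004], [-0.03, 1.0, 0.001], [-0.004, 0.001, -1.0]]
wrist_force: [0.3, -0.4, 0.6]
finger_gap: 0.0852
grasp_force: 0.0
```

>>> send_rows:
  moves:
    - [[0, 0, 0], [0, 0, 0]]
    - [[0, 0, 0], [0, 0, 0]]
    - [[0, 0, 0], [0, 0, 0]]
    - [[0, 0, 0], [0, 0, 0]]
    - [[0, 0, 0], [0, 0, 0]]

```text
time: 9.88
position: [0.5835, 0.1268, 0.348]
orientation: [[-1.0, -0.03, -0.002], [-0.03, 1.0, -0.0], [0.002, -0.0, -1.0]]
wrist_force: [0.2, 0.5, -0.7]
finger_gap: 0.0855
grasp_force: 0.0
```

```bash
python3 - <<'E'
from h import *
import cv2
st()
im=bot.read_camera("scene")
cv2.imwrite("pics/s4.png",cv2.resize(im[110:260,220:420],None,fx=4,fy=4,interpolation=cv2.INTER_CUBIC))
E
```

```text
t 9.8833 q [12.2593 24.6691  7.127  72.552   0.0005 10.5425] p [0.5835 0.1268 0.348 ] yaw_y 91.71684135079738 tilt [-0.0016 -0.0003 -1.    ] gap 0.08546014628530332 gf 0.0 wf [ 0.2     0.4671 -0.701 ]
```

View pics/s4.png

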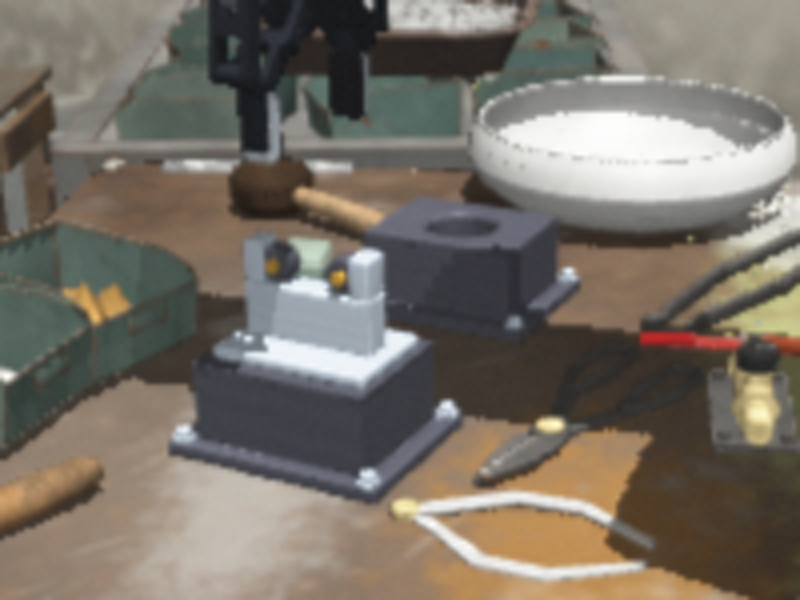

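The rest sits flat on the slotted block, and the gripper is well clear above it.

```bash
python3 -c "
from plant import bot
print(bot.close_job())"
```

```text
the job is handed in; nothing more can be done
None
```

The yoke rest is seated flat in the slotted block and released, the gripper is clear, and the job was handed in at about 10 s; no verdict came back.

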